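# Park the bobbin at the top of the ramp

## Task

Two aluminium rollers lie at the low end of the two-lane wooden ramp. With the fingertips, gently push the bobbin (the one with a narrow waist between two flanges) up its lane and over the crest until it rests by itself in the dip against the end stop, without squeezing it or lifting it off the ramp. Leave the plain canister lying at the bottom of its own lane, and leave the jar, flask and brush where they are.

Things in the scene. Friction and masses are not known exactly. Their poses are not given: they have to be found in the camera images.
- ramp: Fixed plywood ramp, 262 mm long, 156 mm wide, its place and heading varying. Origin on the table top, z up, +x uphill, y across. Two lanes, centre lines at y = -37.5 and +37.5 mm, 69 mm wide between 6 mm walls standing 16 mm above the sloping floor. The floor rises by 8 degrees from x = -150 mm (24 mm high) to the crest at x = +50 mm (52 mm high), then falls by 10 degrees to the stop.
- slope: Frame fixed to the ramp, origin at the crest, mid-width, on the floor's surface (ramp x = 50, y = 0, z = 52 mm); x points up along the 8 degree slope, y across the lanes, z square to the slope. A roller on the slope has its centre at z = 24 mm here; let go, it rolls back to the sill.
- ramp_stop (a point): Point on the ramp's end stop: mid-width on the upright face that looks downhill (ramp x = +100 mm), at its top edge, 76 mm above the table. Axes as the ramp's. A roller lying in the dip against the stop has its centre 24 mm before this face (ramp x = +76 mm), 72 mm above the table. The lane walls run straight on at 8 degrees past the crest and are as high as the stop there.
- ramp_sill (a point): Mid-width on the top of the sill across both lanes (ramp x = -121 mm), which is 6 mm thick, stands 8 mm above the floor and keeps the rollers from rolling off. A roller lying at it has its centre at ramp x = -104 mm, 55 mm above the table. The low end beyond the sill is open, so a finger can come in behind a roller there.
- bobbin_center (a point): Centre of the aluminium bobbin, a loose roller of about 0.2 kg: two flanges 48 mm in diameter and 9 mm thick at the ends of a hub 28 mm in diameter and 42 mm long (60 mm overall). It lies with its axis across its lane, at the sill, in either lane. Its y axis is its own axis; x and z turn as it rolls.
- canister_center (a point): Centre of the aluminium canister, a loose roller of about 0.2 kg lying at the sill in the other lane: a plain closed cylinder 60 mm long, 48 mm in diameter at its end beads and 46 mm between them. To be left alone.
- jar: Small amber glass jar with a white cap, 56 mm in diameter, 75 mm high, standing on the table beside the ramp; origin at the centre of its underside. To be left alone.
- flask: White plastic bottle, 52 mm in diameter, 120 mm high, standing on the table at the other side of the ramp; origin at the centre of its underside. To be left alone.
- brush: Brush 150 mm long lying on the table beyond the jar, beside the ramp; its origin is on the table under its middle. To be left alone.
Things that resemble listed ones, but are neither listed nor needed, are in the scene too. What is shaped like the part that bears bobbin_center but green is not meant. Leave any yellow look-alike of the part that bears canister_center alone.

How it is judged:
By the outcome, as a careful person would: the job done as asked, in the order asked, and still so for the second after the job is handed in, with the robot touching nothing.
It also fails if it takes over 42 s, if anything falls off the work surface, if the arm or the gripper's body presses on something with over 40 N, if the wrist force passes 120 N, or if a joint passes its speed limit or range.

## Robot

A 7-joint arm with a two-finger parallel gripper is mounted at the origin on the work surface. World frame = base frame: x ahead of the robot, y to its left, z up, the work surface at z = 0. Lengths are in m, angles in rad, forces in N, time in s.
With the tool pointing down it reaches from about 0.425 to 0.925 m from the base axis. Payload 6.8 kg.
Tool frame: the origin (TCP) lies at the very end of the fingers, on their centre line; the grasp point (between the pads) lies bot.grip_point_offset behind it (bot.grip_point_offset is the distance from the TCP to the grasp point, in m); z points along the fingers, y is the line along which they close (so a half turn about z gives the same grasp; the last joint's range is limited). The gripper opens to 85 mm and grips with 20 to 120 N. Pads are 22 mm wide; open, the fingers measure 114 mm over their backs; the gripper's body (76 mm by 85 mm) begins 54 mm behind the grasp point. The pads swing forward as they close: fully open they stand 13 mm farther back than shut.
Start: joints at [1.028, 0.477, 0.022, 1.555, -0.011, 1.109, -0.083], TCP at [0.284, -0.612, 0.197] pointing down, gripper open.
Joint ranges: [-2.96, 2.96], [-0.34, 2.1], [-1.41, 1.46], [0.24, 2.44], [-1.37, 4.51], [0.17, 1.92], [-2.96, 2.96]. Speed limits (rad/s): [2.39, 2.39, 3.14, 3.14, 3.14, 3.14, 3.14].

## Interface

Orientations are given as a unit quaternion [w, x, y, z].
In Python, from station import bot, imaging gives the robot as it stands. The module is installed in compiled form; this text tells all that it offers.
- The arm moves only by the tool carry_out, never from a script. Its argument "targets" is one flat list of numbers, 5 for each row, row after row: the closure in counts, from 0 (fully open) to 255 (shut), then the shift along the world's x, y, z in mm, then the turn about the world's z in degrees. A call has 1 to 20 rows; each row shifts and turns the commanded pose from where the row before left it; what a row does not reach is not made up. A row lasts 1/10 s, in which the tool goes at most 50 mm and 8.59 degrees, less where a joint would pass 70% of its speed; a pose out of reach is approached as far as the arm can. A call is refused whole if a number of a shift passes 50 or a number of a turn 8.59, either way. A call with a gripper value outside its range is refused whole. The fingers move at their own pace and stop on an object; "newtons" is the grip in N (left out, the last holds). Time passes only in rows, so rows that do not move let the fingers close. It gives the time, the measured TCP pose, the force, the opening and the grip force at its end, in the units of the state.
- bot.get_obs(): the state, without advancing time (a new reading comes with each control period).
- imaging.read_camera(name): name is "side" or "top"; returns a dict with "frame" (384x512x3 uint8, red, green, blue), "fov_y" (degrees; the focal length in pixels is half the picture's height over the tangent of half this angle, whatever the lens; pixels are square), "cx", "cy" (the principal point, pixels), "pose" (4x4, takes a point from camera to world coordinates). Camera axes: x right, y up, looking along -z (the intrinsics and any distortion apply to the point x, -y, -z); pixel columns grow to the right and rows downward; lengths in m; the calibration is good to about 2 mm. A picture is of the moment at which its call begins. There is no depth.
- bot.hand_in(): hands the job in; it is judged then, once.
The state is a dict: "t": time; "q": joint angles; "joint_vel": joint speeds; "joint_torque": joint torques, N m; "eef_pos": TCP position; "tool_rot": TCP orientation; "contact_force": force on the tool from outside, world axes, zero at the start; "torque": the same for the moment, N m; "gripper_width": opening from 0.0 (shut) to 1.0 (fully open); "grasp_force": force on a finger pad.
Only numpy, scipy, OpenCV 4.12 (cv2) and the standard library are available. Lean on these libraries where they do the work, as an engineer would, in place of code of your own. Each camera call takes 0.05 s, during which the arm holds its last target. There are 200 camera calls.

## Working session

There is one attempt and no reset: what is moved stays moved. The work goes in short steps, Python scripts to look and compute and a tool call to move; the robot and the scene stay as the last step left them, time stands still between calls to the robot, and variables do not carry over. Pictures are saved under pics/ and viewed, at most 10 in all, crops included, and the job is handed in when it is done.

Besides the shell and the picture viewer there is one more tool, called as name(argument=value, ...), one argument or row to a line, values as JSON. carry_out: Moves the arm, as the interface text tells. Its arguments: {"type":"object","properties":{"targets":{"type":"array","items":{"type":"number"}},"newtons":{"type":"number"}},"required":["targets"]}

```bash
mkdir -p pics
python3 - <<'E'
from station import bot, imaging
import cv2, numpy as np
for n in("top","side"):
    c=imaging.read_camera(n); print(n,{k:(np.round(v,4).tolist() if k!="frame" else 0) for k,v in c.items()})
    cv2.imwrite(f"pics/{n}0.png",cv2.resize(c["frame"][:,:,::-1],(800,600),interpolation=cv2.INTER_CUBIC))
    np.save(f"{n}0.npy",c["frame"])
o=bot.get_obs();print(o,bot.grip_point_offset)
E
```

```text
top {'frame': 0, 'fov_y': 43.6657, 'cx': 249.7162, 'cy': 186.9057, 'pose': [[-0.026, 0.993, -0.1152, 0.4543], [-0.9997, -0.0264, -0.0016, -0.0583], [-0.0046, 0.1151, 0.9933, 1.0964], [0.0, 0.0, 0.0, 1.0]]}
side {'frame': 0, 'fov_y': 45.8927, 'cx': 259.2407, 'cy': 191.4728, 'pose': [[-0.8103, 0.4201, -0.4085, 0.1703], [-0.586, -0.5789, 0.5671, 0.5203], [0.0017, 0.6989, 0.7152, 0.7888], [0.0, 0.0, 0.0, 1.0]]}
{'t': 0.1, 'q': array([ 1.02788634,  0.4777215 ,  0.02234119,  1.55633708, -0.01151466,
        1.10929338, -0.08309301]), 'joint_vel': array([ 7.04433686e-04, -1.78460758e-03, -1.54123698e-03, -3.00347653e-03,
        2.08564423e-05, -4.64651782e-04,  1.98415017e-04]), 'joint_torque': array([ 4.79474242e-03, -5.97763717e+01,  1.61390886e+00, -2.81955707e+01,
        1.28501456e-02,  5.02584720e-03,  1.99519224e-05]), 'eef_pos': array([ 0.284083  , -0.6116678 ,  0.19612677]), 'tool_rot': array([-7.83543373e-04,  9.76457779e-01,  2.15707069e-01, -2.26703788e-04]), 'contact_force': array([ 1.03369621, -0.91790556,  0.00906604]), 'torque': array([-0.01841062,  0.011816  ,  0.03432448]), 'grasp_force': 0.0, 'gripper_width': 1.002232284790127} 0.0187
```

View pics/top0.png

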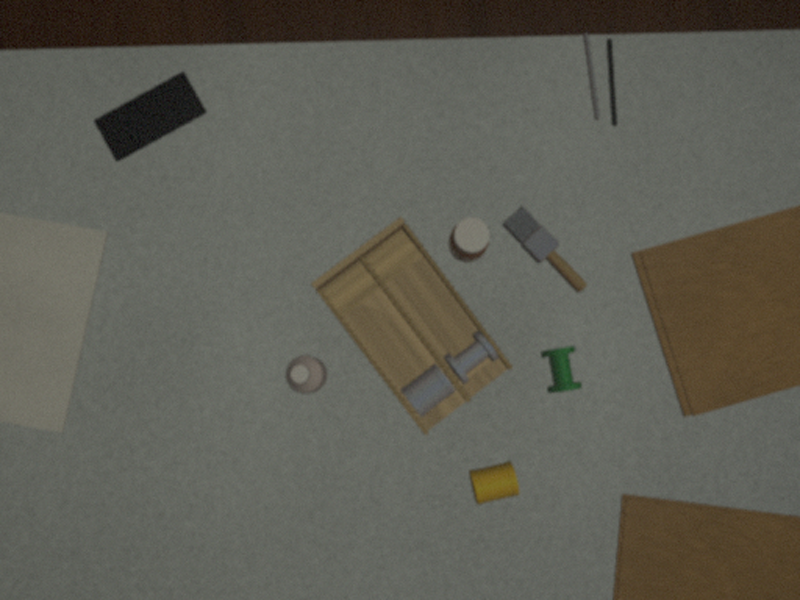

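View pics/side0.png

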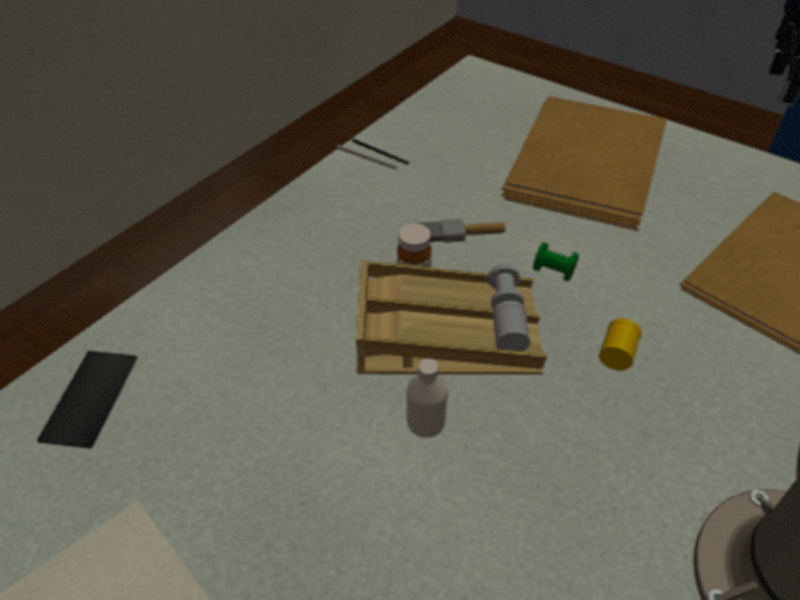

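The top view shows the bobbin at (471,357) in the right lane and the canister at (427,389) in the left lane. The stop end of the ramp is at upper left, (315,288) to (402,221), and the low end is at (426,431) to (510,367). The side view agrees: the jar is beyond the bobbin's lane and the flask is nearer the canister's. The green spool and yellow can are decoys on the table.

```bash
cat > h.py <<'E'
import numpy as np, cv2
from station import bot, imaging
def ray(c,px):
    f=c["frame"].shape[0]/2/np.tan(np.radians(c["fov_y"])/2)
    d=np.array([(px[0]-c["cx"])/f,-(px[1]-c["cy"])/f,-1]); P=np.array(c["pose"])
    return P[:3,3],P[:3,:3]@d
def on_z(c,px,z):
    o,d=ray(c,px); return o+d*(z-o[2])/d[2]
def proj(c,p):
    P=np.array(c["pose"]); f=c["frame"].shape[0]/2/np.tan(np.radians(c["fov_y"])/2)
    q=P[:3,:3].T@(np.array(p)-P[:3,3]); return np.array([c["cx"]-f*q[0]/q[2],c["cy"]+f*q[1]/q[2]])
E
python3 - <<'E'
from h import *
c=imaging.read_camera("top"); s=imaging.read_camera("side")
im=cv2.GaussianBlur(c["frame"],(3,3),0); hsv=cv2.cvtColor(im,cv2.COLOR_RGB2HSV)
m=((hsv[...,0]<30)&(hsv[...,0]>8)&(hsv[...,1]>70)).astype(np.uint8)
m=cv2.morphologyEx(m,cv2.MORPH_CLOSE,np.ones((5,5)))
n,l,st,ce=cv2.connectedComponentsWithStats(m)
k=min((i for i in range(1,n) if st[i,4]>1500),key=lambda i:np.hypot(*(ce[i]-[264,208])))
print(st[k],ce[k])
cn=max(cv2.findContours((l==k).astype(np.uint8),0,1)[0],key=cv2.contourArea)
h=cv2.convexHull(cn); q=cv2.approxPolyDP(h,8,True)[:,0].astype(float); print("quad",q.tolist())
lo=q[np.argsort(q[:,1])[-2:]]; hi=q[np.argsort(q[:,1])[:2]]
L=np.array([on_z(c,p,.040) for p in lo]);H=np.array([on_z(c,p,.076) for p in hi])
print("L",L,"H",H,"wid",np.linalg.norm(L[0]-L[1]),np.linalg.norm(H[0]-H[1]))
d=(H.mean(0)-L.mean(0))[:2]; print("len",np.linalg.norm(d),"heading",np.degrees(np.arctan2(d[1],d[0])))
th=np.arctan2(d[1],d[0]);u=np.array([np.cos(th),np.sin(th)]);v=np.array([-u[1],u[0]])
o=(L.mean(0)[:2]+150e-3*u + H.mean(0)[:2]-112e-3*u)/2; print("origin",o)
w=lambda x,y,z:np.r_[o+u*x+v*y,z]
g=((hsv[...,1]<60)&(hsv[...,2]>0)).astype(np.uint8); hm=np.zeros_like(g); cv2.fillConvexPoly(hm,cv2.convexHull(q.astype(np.int32)),1); 
hm=cv2.erode(hm,np.ones((5,5)));g&=hm; n,l,st,ce=cv2.connectedComponentsWithStats(g)
for i in range(1,n):
    if st[i,4]>60:
        p=on_z(c,ce[i],.065)[:2]-o; print("grey",st[i],ce[i],"ramp xy",p@u,p@v)
for cam,nm in((c,"top"),(s,"side")):
    f=cv2.resize(cam["frame"][:,:,::-1],None,fx=3,fy=3,interpolation=cv2.INTER_CUBIC)
    for p in([-.15,-.078,.04],[-.15,.078,.04],[.1,-.078,.076],[.1,.078,.076],[-.104,-.0375,.079],[-.104,.0375,.079],[.1,0,.076],[-.121,0,.036]):
        a=proj(cam,w(*p))*3; cv2.drawMarker(f,tuple(int(t) for t in a),(0,0,255),0,12,1)
    a=proj(cam,w(0,0,.05))*3; x,y=int(a[0])-290,int(a[1])-290
    cv2.imwrite(f"pics/{nm}1.png",f[max(y,0):y+580,max(x,0):x+700])
np.save("ramp.npy",np.r_[o,th])
for x in(-.16,-.15,-.104,.076): print(x,w(x,-.0375,0)[:2],np.hypot(*w(x,-.0375,0)[:2]))
E
```

```text
[ 201  140  126  137 7184] [259.54106347 202.32474944]
quad [[255.0, 140.0], [326.0, 234.0], [272.0, 276.0], [201.0, 182.0]]
L [[ 0.46842612 -0.22111274  0.04      ]
 [ 0.38076393 -0.09992868  0.04      ]] H [[ 0.67464319 -0.07079222  0.076     ]
 [ 0.58598752  0.04761175  0.076     ]] wid 0.14956682902662646 0.14791662882959447
len 0.25397075105604483 heading 35.90252059279514
origin [ 0.54284549 -0.07491372]
grey [285 212  34  33 444] [301.05855856 228.32657658] ramp xy -0.10208424658986308 -0.03654250255760465
grey [257 234  34  32 615] [273.76422764 249.39186992] ramp xy -0.10198387640218284 0.03735141469964542
-0.16 [ 0.43523326 -0.19911459] 0.4786173926253947
-0.15 [ 0.44333341 -0.19325051] 0.4836220398249704
-0.104 [ 0.48059414 -0.16627575] 0.5085453315652023
0.076 [ 0.626397   -0.06072231] 0.6293332933458817
```

View pics/top1.png

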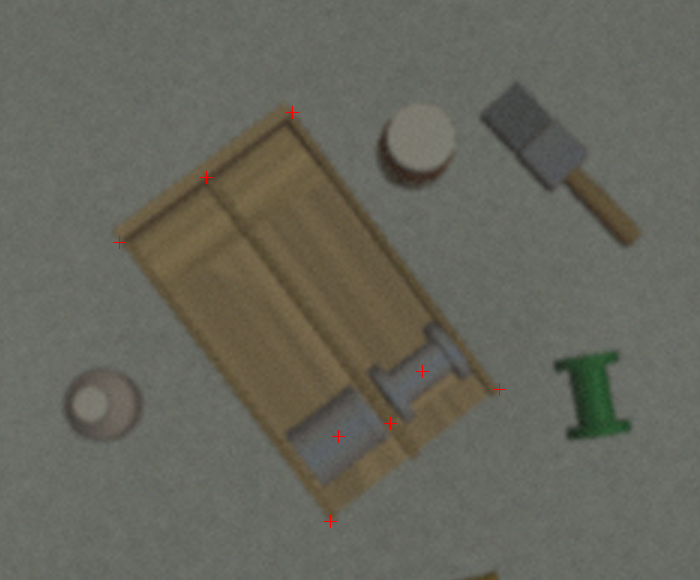

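View pics/side1.png

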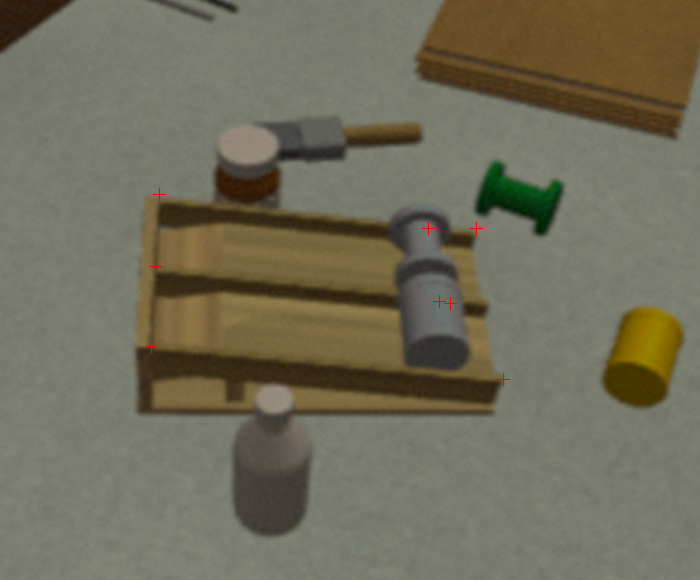

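The ramp fit agrees with both views. Heading is 35.9°, and the bobbin is at ramp (-102,-36.5) against an expected (-104,-37.5). Next I move above the open low end, shutting and aligning the fingers on the way.

carry_out(
  targets=[255,5,15,0,1,255,10,30,0,1,255,15,39,0,1,255,15,40,0,1,255,15,40,0,1,255,15,40,0,1,255,15,40,0,1,255,15,40,0,1,255,15,39,0,1,255,15,37,0,1,255,12,30,0,1,255,6,18,0,0,255,2,8,0,0,255,0,0,0,0,255,0,0,0,0],
  newtons=20,
)

```text
t: 1.7
eef_pos: [0.4387, -0.1971, 0.197]
tool_rot: [0.0, 0.951, 0.308, -0.0]
contact_force: [0.7, -0.5, -0.1]
gripper_width: 0.003
grasp_force: 0.0
```

carry_out(
  targets=[255,0,0,-25,0,255,0,0,-40,0,255,0,0,-40,0,255,0,0,-28,0,255,0,0,-14,0,255,0,0,-6,0,255,0,0,0,0,255,0,0,0,0],
)

```text
t: 2.5
eef_pos: [0.4398, -0.197, 0.0447]
tool_rot: [0.0, 0.951, 0.308, 0.0]
contact_force: [0.0, 0.1, 0.2]
gripper_width: 0.001
grasp_force: 0.0
```

Run:
```python
from h import *
c=imaging.read_camera("side");t=imaging.read_camera("top")
a=cv2.resize(c["frame"][120:300,190:380],None,fx=2.1,fy=2.1*1,interpolation=2)
b=cv2.resize(t["frame"][120:300,190:380],None,fx=2.1,fy=2.1,interpolation=2)
cv2.imwrite("pics/p2.png",cv2.convertScaleAbs(np.hstack([a,b])[:,:,::-1],alpha=1.5))
```

```text
(no output)
```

View pics/p2.png

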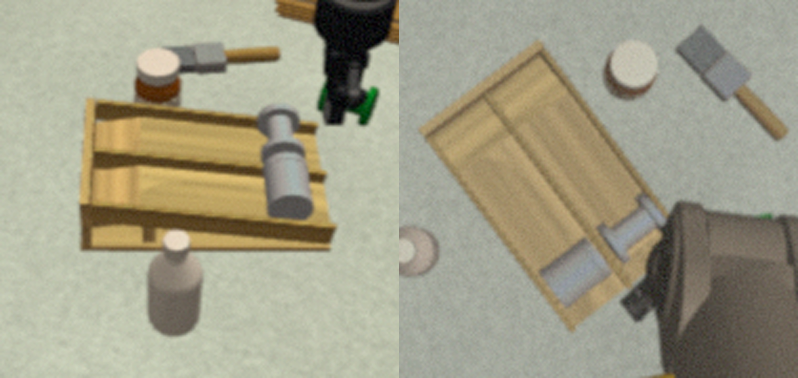

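In the side view the fingertip is around (335,120), just beyond the lane end. I'll check that against the projected TCP before pushing.

Run:
```python
from h import *
c=imaging.read_camera("side")
o=bot.get_obs();p=o["eef_pos"];r=np.load("ramp.npy");u=np.array([np.cos(r[2]),np.sin(r[2])]);v=np.array([-u[1],u[0]])
w=lambda x,y,z:np.r_[r[:2]+u*x+v*y,z]
d=p[:2]-r[:2];print("tcp ramp",d@u,d@v)
f=cv2.resize(c["frame"][120:210,300:380],None,fx=7,fy=6.5,interpolation=2)[:,:,::-1]
f=cv2.convertScaleAbs(f,alpha=1.8)
for q,k in((p,(0,0,255)),(w(-.104,-.0375,.055),(255,0,0)),(w(-.15,-.078,.04),(0,255,0)),(w(-.15,0,.04),(0,255,0)),(w(-.104,-.0675,.055),(255,0,255)),(w(-.104,-.0075,.055),(255,0,255))):
    a=proj(c,q);print(a); cv2.drawMarker(f,(int((a[0]-300)*7),int((a[1]-120)*6.5)),k,0,16,2)
cv2.imwrite("pics/p3.png",f)
```

```text
tcp ramp -0.1546732147159837 -0.03833510871873349
[345.8142347  187.78944211]
[324.39866823 184.94247624]
[341.33423481 177.43357413]
[345.71682728 201.35785728]
[323.10517083 175.90773713]
[325.74534399 194.34865222]
```

View pics/p3.png

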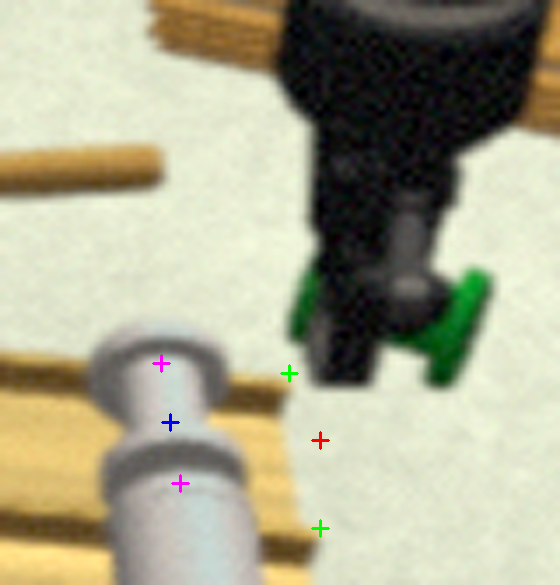

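Run:
```python
from h import *
c=imaging.read_camera("side");t=imaging.read_camera("top")
p=bot.get_obs()["eef_pos"]; print(p, bot.get_obs()["gripper_width"])
r=np.load("ramp.npy");u=np.array([np.cos(r[2]),np.sin(r[2]),0]);v=np.array([-u[1],u[0],0])
for h in(0,.02,.04,.08,.12): print(h,"side crop",np.round((proj(c,p+[0,0,h])-[300,120])*[7,6.5]),"top",np.round(proj(t,p+[0,0,h])))
print("u20",proj(c,p+.02*u)-proj(c,p),"v20",proj(c,p+.02*v)-proj(c,p))
g=cv2.resize(t["frame"][170:300,270:440],None,fx=4.6,fy=4.6,interpolation=2)[:,:,::-1]
g=cv2.convertScaleAbs(g,alpha=2.2)
for h in(0,.06,.12):
    a=(proj(t,p+[0,0,h])-[270,170])*4.6; cv2.drawMarker(g,(int(a[0]),int(a[1])),(0,0,255),0,16,2)
cv2.imwrite("pics/p4.png",g)
```

```text
[ 0.43983217 -0.19647023  0.04472107] -0.0028945921593266605
0 side crop [321. 442.] top [316. 247.]
0.02 side crop [329. 401.] top [317. 248.]
0.04 side crop [338. 360.] top [318. 248.]
0.08 side crop [356. 274.] top [321. 248.]
0.12 side crop [376. 183.] top [324. 248.]
u20 [-8.64600580e+00 -7.24769324e-03] v20 [1.17454718 6.22157446]
```

View pics/p4.png

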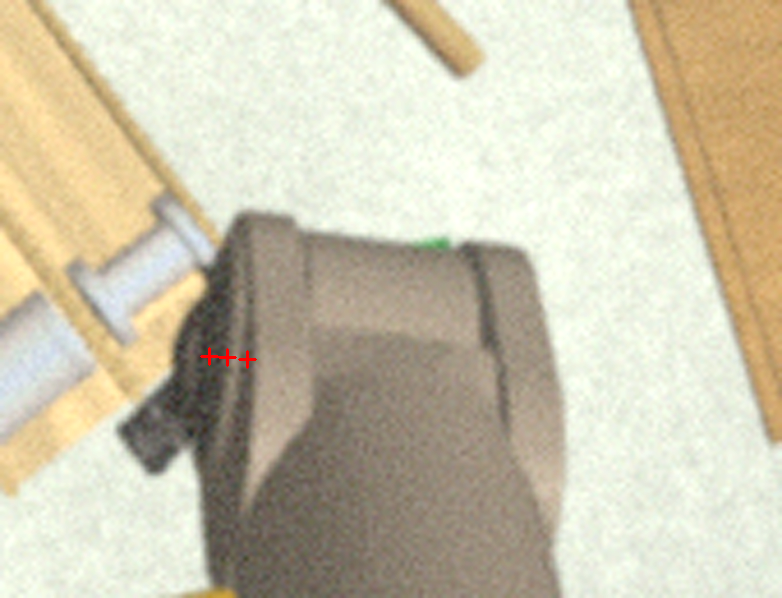

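Run:
```python
from h import *
fs=np.mean([imaging.read_camera("side")["frame"].astype(float) for _ in range(6)],0)
b=np.load("side0.npy").astype(float)
d=(fs-b).mean(2)
print(np.arange(338,362))
for r in range(166,194): print(r,np.round(d[r,338:362]).astype(int))
```

```text
[338 339 340 341 342 343 344 345 346 347 348 349 350 351 352 353 354 355
 356 357 358 359 360 361]
166 [  5   5   5   4   0   4   8   6 -13  -9 -16 -16 -11  -9 -16  -6 -10 -11
   2  -2   6   1  -4 -15]
167 [  7   4   5   5   0   5  13   5   2  -9 -14  -6  -8 -12 -14 -17 -14  -9
 -11   2 -10  -9  -6 -19]
168 [  6   7   3   4   5   3  11  13   6  -6 -12  -7 -16 -15 -13 -15 -12 -10
  -5  -5  -1  -7 -15 -17]
169 [  4   3   3   2   1   6  15  26  19   0 -10  -6  -6  -4  -9 -14 -14  -8
  -2  -1  -9  -4 -15 -22]
170 [  4   4   5   4   1  10  15  14  -5 -39 -50 -37 -18 -13 -10 -13  -7 -10
  -3 -14  -4 -10 -13 -12]
171 [  5   7   1   5   0   8  14   1 -40 -80 -95 -84 -64 -50 -31 -19 -11  -7
  -6  -5 -13  -3  -9   1]
172 [   5    4    6    3   -1   -2   -2  -25  -60  -96 -112 -109 -103  -97
  -80  -54  -26   -7   -2    2   -8    1   -1    4]
173 [   5    5    2    3    0  -17  -34  -56  -74  -98 -115 -110 -112 -112
 -105  -83  -49  -13    2    3    5    1    7    1]
174 [   5    6    4    6   -3  -28  -61  -69  -82 -101 -113 -112 -111 -115
 -109  -83  -41   -3    5    5    4    4    4    8]
17
[... 785 characters left out ...]
  5]
182 [ 2 -2  4  4  5  5  5  2  7  6  5  7  5  7  4  6  7  4  6  5  6  5  4  6]
183 [ 4 -1  5  4  7  7  5  6  7  5  6  7  6  6  6  4  4  6  8  4  4  5  5  3]
184 [4 2 3 3 8 4 6 6 5 3 4 6 6 4 6 3 6 5 4 5 3 7 4 6]
185 [2 4 3 4 6 6 5 4 3 6 4 5 6 7 4 6 5 4 5 3 4 6 5 6]
186 [6 3 4 5 6 5 5 3 5 6 4 4 4 3 5 6 6 5 7 4 3 6 6 5]
187 [4 5 2 5 4 4 6 4 3 4 6 6 6 6 5 7 6 6 5 5 6 5 5 4]
188 [3 6 4 5 5 5 7 4 6 6 6 4 8 4 4 3 4 5 5 5 6 4 4 6]
189 [4 3 4 6 3 5 5 5 5 7 6 6 4 6 4 4 4 7 3 4 4 6 5 3]
190 [5 7 3 6 4 4 2 5 5 6 4 7 4 5 4 5 3 4 6 6 4 4 5 5]
191 [3 5 5 2 5 5 5 8 4 6 4 6 3 5 3 5 6 6 3 7 5 4 5 4]
192 [5 3 4 5 4 6 6 4 3 4 4 6 4 5 6 6 4 5 5 4 6 6 4 4]
193 [5 2 3 5 5 6 5 5 5 5 6 5 3 5 5 6 6 3 6 7 7 5 3 4]
```

The visible tip is about 9 px off the projected TCP. That means either the tip is about 30 mm too high or it is about 30 mm off sideways. A light touch on the table behind the ramp will tell which.

carry_out(
  targets=[255,-8,-6,0,0,255,-8,-6,0,0,255,-8,-6,0,0,255,0,0,-12,0,255,0,0,-12,0,255,0,0,-8,0,255,0,0,-4,0,255,0,0,-2,0,255,0,0,0,0,255,0,0,0,0],
)

```text
t: 4.05
eef_pos: [0.4156, -0.2142, 0.0061]
tool_rot: [0.0, 0.951, 0.308, 0.0]
contact_force: [0.5, -0.6, -0.1]
gripper_width: -0.0
grasp_force: 0.0
```

```bash
cat > tip.py <<'E'
from h import *
c=imaging.read_camera("side"); p=bot.get_obs()["eef_pos"]
d=(c["frame"].astype(float)-np.load("side0.npy")).mean(2)
a=proj(c,p); x0,y0=int(a[0])-10,int(a[1])-30
m=(d[y0:y0+45,x0:x0+30]<-45)
rows=np.where(m.sum(1)>=4)[0]; r=rows.max(); cols=np.where(m[r-2])[0]
q=np.array([x0+cols.mean(),y0+r+.5]); print("tcp",p,"proj",a,"tip px",q,"force",bot.get_obs()["contact_force"])
R=np.load("ramp.npy");u=np.array([np.cos(R[2]),np.sin(R[2])]);v=np.array([-u[1],u[0]])
g=on_z(c,q,p[2])[:2]; print("tip at z=tcp: offset u,v mm",(g-p[:2])@u*1e3,(g-p[:2])@v*1e3)
E
python3 tip.py
```

```text
tcp [ 0.41571641 -0.21423946  0.00626889] proj [356.19943875 199.29093431] tip px [359.  191.5] force [-0.2635503  -0.22627179  0.65313003]
tip at z=tcp: offset u,v mm -10.642317676416042 -25.86695238806793
```

carry_out(
  targets=[255,0,0,-2,0,255,0,0,-2,0,255,0,0,-2,0,255,0,0,-2,0,255,0,0,0,0],
)

```text
t: 4.6
eef_pos: [0.4151, -0.2141, -0.0023]
tool_rot: [-0.0, 0.951, 0.308, -0.0]
contact_force: [0.4, 0.7, 0.4]
gripper_width: 0.002
grasp_force: 0.0
```

carry_out(
  targets=[255,0,0,-3,0,255,0,0,-3,0,255,0,0,-3,0,255,0,0,0,0],
)

```text
t: 5.0
eef_pos: [0.415, -0.214, -0.0115]
tool_rot: [-0.0, 0.951, 0.308, -0.0]
contact_force: [-0.0, 0.4, 0.5]
gripper_width: 0.001
grasp_force: 0.0
```

```bash
python3 tip.py
```

```text
tcp [ 0.41511    -0.21412484 -0.01127362] proj [355.27387318 204.44378834] tip px [358.  196.5] force [-0.13767728 -0.47420712  0.2563654 ]
tip at z=tcp: offset u,v mm -10.579021219825268 -26.389197089386304
```

carry_out(
  targets=[255,0,0,-3,0,255,0,0,-3,0,255,0,0,-2,0,255,0,0,0,0],
)

```text
t: 5.45
eef_pos: [0.4151, -0.2141, -0.0193]
tool_rot: [-0.0, 0.951, 0.308, -0.0]
contact_force: [0.2, 0.7, 0.4]
gripper_width: -0.001
grasp_force: 0.0
```

carry_out(
  targets=[255,0,0,-1.5,0,255,0,0,-1.5,0,255,0,0,0,0],
)

```text
t: 5.75
eef_pos: [0.4152, -0.2142, -0.0221]
tool_rot: [-0.0, 0.951, 0.308, -0.0]
contact_force: [-0.5, 0.7, -0.2]
gripper_width: -0.005
grasp_force: 0.0
```

carry_out(
  targets=[255,0,0,-1.5,0,255,0,0,-1.5,0,255,0,0,0,0],
)

```text
t: 6.05
eef_pos: [0.4152, -0.2142, -0.0252]
tool_rot: [-0.0, 0.951, 0.308, -0.0]
contact_force: [-0.6, 0.8, -0.2]
gripper_width: -0.002
grasp_force: 0.0
```

```bash
python3 tip.py
```

```text
tcp [ 0.41524207 -0.21417358 -0.02509951] proj [354.3600757 208.2799828] tip px [357.  200.5] force [ 0.44790896 -0.40940957  0.17795003]
tip at z=tcp: offset u,v mm -10.309431430084372 -25.86086153393516
```

carry_out(
  targets=[255,0,0,-1.5,0,255,0,0,-1.5,0,255,0,0,0,0],
)

```text
t: 6.4
eef_pos: [0.4152, -0.2141, -0.0282]
tool_rot: [-0.0, 0.951, 0.308, -0.0]
contact_force: [0.3, 0.1, 0.4]
gripper_width: -0.003
grasp_force: 0.0
```

carry_out(
  targets=[255,0,0,-1.5,0,255,0,0,-1.5,0,255,0,0,0,0],
)

```text
t: 6.7
eef_pos: [0.4152, -0.2141, -0.0312]
tool_rot: [-0.0, 0.951, 0.308, -0.0]
contact_force: [0.3, 0.1, 0.0]
gripper_width: 0.002
grasp_force: 0.0
```

```bash
python3 tip.py
```

```text
tcp [ 0.41525206 -0.21416136 -0.03112111] proj [353.9783262  209.94589847] tip px [357.  202.5] force [ 0.52937337  0.13761589 -0.03420578]
tip at z=tcp: offset u,v mm -11.094349827928152 -24.743904621427117
```

carry_out(
  targets=[255,0,0,-1.5,0,255,0,0,-1.5,0,255,0,0,0,0],
)

```text
t: 7.05
eef_pos: [0.4153, -0.2142, -0.0341]
tool_rot: [-0.0, 0.951, 0.308, -0.0]
contact_force: [0.7, -0.2, -1.3]
gripper_width: -0.001
grasp_force: 0.0
```

carry_out(
  targets=[255,0,0,-1.5,0,255,0,0,0,0],
)

```text
t: 7.25
eef_pos: [0.4154, -0.2143, -0.0343]
tool_rot: [0.0, 0.951, 0.308, -0.0]
contact_force: [-4.6, 2.5, 20.3]
gripper_width: -0.006
grasp_force: 10.2
```

```bash
python3 tip.py
python3 - <<'E'
from h import *
c=imaging.read_camera("side");f=c["frame"][150:230,310:400]
cv2.imwrite("pics/p5.png",cv2.convertScaleAbs(cv2.resize(f,None,fx=7,fy=7,interpolation=2)[:,:,::-1],alpha=1.6))
E
```

```text
tcp [ 0.41541104 -0.21430104 -0.03426728] proj [353.7515932  210.74740914] tip px [356.5 203.5] force [-4.02135044  1.40692989 19.93521811]
tip at z=tcp: offset u,v mm -10.325806306489312 -24.085302410537217
```

View pics/p5.png

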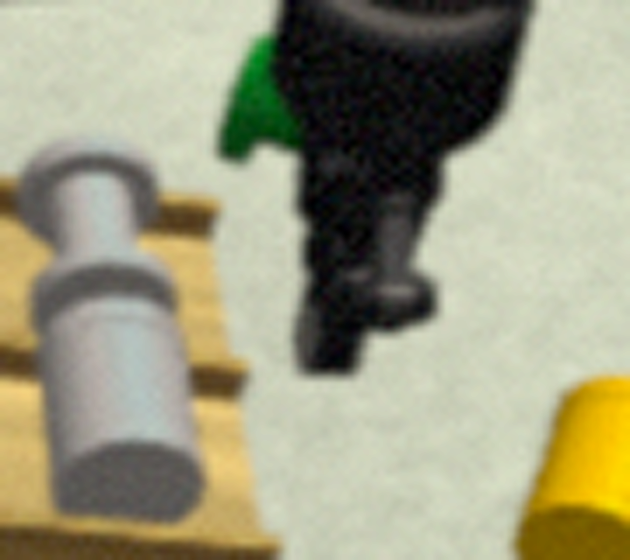

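Contact comes at a reported z of -34 mm, so the true tip is 34 mm above the reading. Next I'll work out the xy offset from this touching pose.

Run:
```python
from h import *
c=imaging.read_camera("side"); p=bot.get_obs()["eef_pos"]
d=(np.mean([imaging.read_camera("side")["frame"].astype(float) for _ in range(3)],0)-np.load("side0.npy")).mean(2)
for r in range(196,207): print(r,np.round(d[r,349:366]).astype(int))
R=np.load("ramp.npy");u=np.array([np.cos(R[2]),np.sin(R[2])]);v=np.array([-u[1],u[0]])
for q in((352.5,203.2),(361,203.2),(356.7,203.5)):
    g=on_z(c,q,0)[:2]-p[:2]; print(q,g@u*1e3,g@v*1e3)
```

```text
196 [   7    6   -8  -48  -76  -78  -91 -108 -111 -114 -114 -109 -104 -101
  -90  -96  -96]
197 [   7    5  -15  -57  -71  -77  -93 -105 -108 -109 -107 -109  -92  -61
  -44  -49  -51]
198 [   8    5  -19  -61  -71  -76  -95 -107 -111 -103 -107 -104  -77  -35
   -5   -1   -1]
199 [   6    3  -12  -60  -73  -76  -95 -109 -109 -110 -111 -101  -63  -25
    7    9    9]
200 [   9    6  -13  -50  -74  -84 -103 -111 -114 -112 -113  -95  -56  -11
    8    8    7]
201 [   7    7   -5  -42  -70  -89 -106 -112 -109 -106 -106  -82  -43   -6
    6   10    7]
202 [   8    7   -4  -30  -66  -90 -101 -103  -99 -101  -95  -67  -29    0
    9    5    6]
203 [  6   7   0 -18 -39 -55 -54 -55 -54 -53 -54 -35 -12   5  10  10   8]
204 [ 7  7  7  3  0 -3 -3 -2 -1 -1 -1 -1  7  8  7  7  7]
205 [ 9  8  8  9  8  7 10  9 11  8  8 10  9  6  7  7  8]
206 [7 6 5 8 9 8 9 8 9 5 6 9 7 7 7 8 7]
(352.5, 203.2) 9.12999291930959 6.700329041744421
(361, 203.2) -11.051297943422092 6.678771986194506
(356.7, 203.5) -0.6953917652584717 7.660047340463198
```

The xy is unbiased: the tip is ±10 mm wide and centred on the reading. Only z is offset, with true z = reading + 34 mm. I'll raise the true tip to 44 mm and come up just behind the hub.

carry_out(
  targets=[255,0,0,10,0,255,0,0,20,0,255,0,0,15,0,255,6,5,0,0,255,8,6,0,0,255,8,6,0,0,255,8,6,0,0,255,6,4.5,0,0,255,4,2.9,0,0,255,0,0,0,0],
)

```text
t: 8.55
eef_pos: [0.456, -0.1831, 0.0093]
tool_rot: [-0.0, 0.951, 0.309, 0.0]
contact_force: [-0.4, 0.2, -0.5]
gripper_width: 0.003
grasp_force: 0.0
```

carry_out(
  targets=[255,2,1.5,0.3,0,255,2,1.5,0.3,0,255,2,1.5,0.3,0,255,2.4,1.8,0.4,0,255,3.2,2.4,0.6,0,255,4,2.9,0.7,0,255,4,2.9,0.7,0,255,4,2.9,0.7,0,255,4,2.9,0.7,0,255,4,2.9,0.7,0],
)

```text
t: 9.55
eef_pos: [0.4873, -0.1603, 0.015]
tool_rot: [-0.0, 0.951, 0.308, 0.0]
contact_force: [-1.6, -1.6, -0.1]
gripper_width: 0.001
grasp_force: 0.4
```

```bash
cat > look.py <<'E'
from h import *
import sys
c=imaging.read_camera("side");t=imaging.read_camera("top"); p=bot.get_obs()["eef_pos"]
R=np.load("ramp.npy");u=np.array([np.cos(R[2]),np.sin(R[2])]);v=np.array([-u[1],u[0]])
d=p[:2]-R[:2]; print("tcp ramp x,y,z",d@u,d@v,p[2],"F",bot.get_obs()["contact_force"])
a=cv2.resize(c["frame"][130:260,210:350],None,fx=2.8,fy=2.8,interpolation=2)
b=cv2.resize(t["frame"][130:260,200:340],None,fx=2.8,fy=2.8,interpolation=2)
cv2.imwrite(f"pics/{sys.argv[1]}.png",cv2.convertScaleAbs(np.hstack([a,b])[:,:,::-1],alpha=1.5))
# bobbin in the top view: grey pixels inside lane
hs=cv2.cvtColor(c["frame"],cv2.COLOR_RGB2HSV)
w=lambda x,y,z:np.r_[R[:2]+u*x+v*y,z]
for x in np.arange(-.12,.1,.01):  # side view, sample of the lane at near flange height
    q=proj(c,w(x,-.012,(.052+.1405*(min(x,.05)-.05)) +.024)); k=hs[int(q[1]),int(q[0])]; print(int(x*1000),k[1],end=" | ")
print()
E
python3 look.py p6
```

```text
tcp ramp x,y,z -0.09422626625188738 -0.03667333933017794 0.015097034197827007 F [-0.35203622 -0.31277211  0.38725502]
-120 87 | -110 9 | -100 96 | -90 22 | -80 22 | -70 10 | -60 21 | -50 48 | -40 123 | -30 124 | -20 120 | -10 122 | 0 122 | 9 119 | 19 124 | 29 119 | 39 125 | 49 124 | 59 128 | 69 128 | 79 128 | 89 127 |
```

View pics/p6.png

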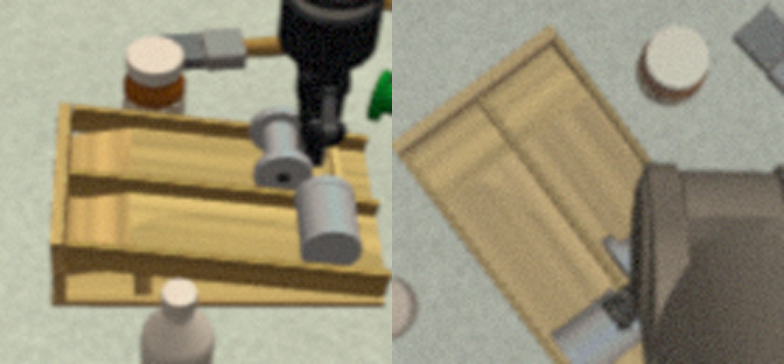

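The bobbin rolls up cleanly ahead of the fingertips on its hub, and the canister stays at the sill. Continuing.

carry_out(
  targets=[255,4.05,2.93,0.7,0,255,4.05,2.93,0.7,0,255,4.05,2.93,0.7,0,255,4.05,2.93,0.7,0,255,4.05,2.93,0.7,0,255,4.05,2.93,0.7,0,255,4.05,2.93,0.7,0,255,4.05,2.93,0.7,0,255,4.05,2.93,0.7,0,255,4.05,2.93,0.7,0,255,4.05,2.93,0.7,0,255,4.05,2.93,0.7,0,255,4.05,2.93,0.7,0,255,4.05,2.93,0.7,0,255,4.05,2.93,0.7,0,255,4.05,2.93,0.7,0,255,4.05,2.93,0.7,0,255,3.2,2.3,0.6,0,255,2.4,1.8,0.4,0,255,1.6,1.2,0.3,0],
)

```text
t: 11.65
eef_pos: [0.5632, -0.1053, 0.0281]
tool_rot: [0.0, 0.951, 0.308, 0.0]
contact_force: [-0.7, 0.2, 0.6]
gripper_width: -0.001
grasp_force: 0.4
```

```bash
python3 look.py p7
```

```text
tcp ramp x,y,z -0.0011954971469706516 -0.03652542914863187 0.028132883113759777 F [-0.27419985  1.26845521 -0.93318858]
-120 86 | -110 15 | -100 95 | -90 119 | -80 123 | -70 122 | -60 122 | -50 123 | -40 123 | -30 123 | -20 122 | -10 121 | 0 75 | 9 19 | 19 12 | 29 19 | 39 14 | 49 122 | 59 128 | 69 129 | 79 133 | 89 127 |
```

carry_out(
  targets=[255,2.4,1.75,0.4,0,255,2.4,1.75,0.4,0,255,2.4,1.75,0.4,0,255,2.4,1.75,0.4,0,255,2.4,1.75,0.4,0,255,2.4,1.75,0.4,0,255,2.4,1.75,0.4,0,255,2.4,1.75,0.4,0,255,1.6,1.15,0.3,0,255,1.6,1.15,0.2,0,255,1.6,1.15,0,0,255,1.6,1.15,0,0,255,1.6,1.15,0,0,255,1.6,1.15,0,0,255,1.6,1.15,0,0,255,1.6,1.15,0,0,255,0,0,0,0],
)

```text
t: 13.45
eef_pos: [0.5953, -0.082, 0.0318]
tool_rot: [-0.0, 0.951, 0.308, 0.0]
contact_force: [0.3, 0.7, 0.2]
gripper_width: 0.002
grasp_force: 0.0
```

```bash
python3 look.py p8
```

```text
tcp ramp x,y,z 0.03791011749221385 -0.03657046630172787 0.03180790595295875 F [-0.39280083 -0.37503618 -0.43171893]
-120 87 | -110 11 | -100 95 | -90 124 | -80 121 | -70 123 | -60 123 | -50 126 | -40 126 | -30 124 | -20 117 | -10 128 | 0 123 | 9 122 | 19 123 | 29 120 | 39 124 | 49 127 | 59 22 | 69 13 | 79 19 | 89 14 |
```

The bobbin is in the dip (x about 52–98 mm) with no contact force. I'll back straight out, lift clear, then move aside for a look.

carry_out(
  targets=[255,0,0,0,0,255,-4,-3,0,0,255,-8,-5.8,0,0,255,-8,-5.8,0,0,255,-8,-5.8,0,0,255,-4,-2.9,10,0,255,0,0,25,0,255,0,0,40,0,255,0,0,40,0,255,0,0,30,0,255,-10,-20,10,0,255,-15,-35,0,0,255,-15,-40,0,0,255,-15,-40,0,0,255,-15,-40,0,0,255,-10,-35,0,0,255,0,-15,0,0,255,0,0,0,0],
)

```text
t: 15.35
eef_pos: [0.4822, -0.3331, 0.1873]
tool_rot: [0.001, 0.952, 0.306, 0.0]
contact_force: [0.1, 0.4, -0.3]
gripper_width: -0.003
grasp_force: 0.0
```

```bash
python3 look.py p9
```

```text
tcp ramp x,y,z -0.19696292831345133 -0.1712154683563398 0.18702930277960134 F [ 0.32804598  0.40273906 -1.32403246]
-120 89 | -110 12 | -100 95 | -90 123 | -80 120 | -70 127 | -60 124 | -50 121 | -40 120 | -30 125 | -20 123 | -10 119 | 0 123 | 9 125 | 19 120 | 29 122 | 39 123 | 49 122 | 59 14 | 69 24 | 79 5 | 89 20 |
```

View pics/p9.png

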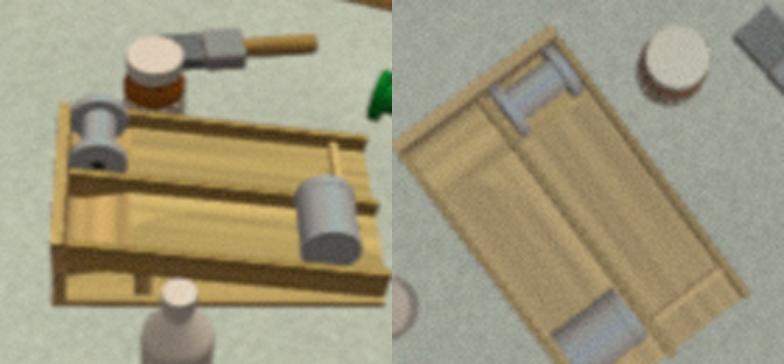

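The bobbin sits in the dip against the stop, at (98,133) in the side crop and (535,90) in the top crop. The canister is still at the sill, and the jar, flask and brush haven't moved. Handing in.

```bash
python3 -c "
from station import bot
print(bot.hand_in())"
```

```text
the job is handed in; nothing more can be done
None
```

The bobbin rests by itself in the dip against the end stop, the canister is still at its sill, the jar, flask and brush are where they were, and the job was handed in at about 15 s.

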